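Stow card boxes in the push-push drawer and lock it with the pin

ROBOT

A 7-joint arm with a two-finger parallel gripper is mounted at the origin on a cart in front of the work surface, level with it; the furniture and walls round the work are solid. World frame = base frame: x ahead of the robot, y to its left, z up, the work surface at z = 0. Lengths are in m, angles in degrees, forces in N, time in s.
With the tool pointing down it reaches from about 0.425 to 0.825 m from the base axis. Payload 3.6 kg.
Tool frame: the origin (TCP) lies at the very end of the fingers, on their centre line; the grasp point (between the pads) lies 19 mm behind it; z points along the fingers, y is the line along which they close (so a half turn about z gives the same grasp; the last joint's range is limited). The gripper opens to 85 mm and grips with 20 to 120 N. Pads are 22 mm wide; open, the fingers measure 114 mm over their backs; the gripper's body (76 mm by 85 mm) begins 54 mm behind the grasp point. The pads swing forward as they close: fully open they stand 13 mm farther back than shut.
Start: joints at [72.393, 35.231, -0.722, 81.555, 0.464, 63.22, -2.315], TCP at [0.18, -0.625, 0.231] pointing down, gripper open.
Joint ranges: [-178.69, 178.69], [-17.37, 117.87], [-77.05, 75.6], [15.02, 138.74], [-78.02, 258.01], [0.78, 113.62], [-162.83, 162.83]. Speed limits (degrees/s): [159.86, 159.86, 180, 180, 180, 180, 180].

INTERFACE

Orientations are given as [roll, pitch, yaw] about the fixed x, y, z axes, in that order (R = Rz(yaw) Ry(pitch) Rx(roll)).
In Python, from workcell import read_state, read_camera, hand_in, recognise, outline_of, tip_of gives the robot as it stands. The module is installed in compiled form; this text tells all that it offers.
- The arm moves only by the tool play_rows, never from a script. Its argument "commands" is a list that holds one entry, the list of rows, each a list of 4 numbers: the shift along the tool's x, y, z in mm, then the turn about the tool's z in degrees. In form: [[[x, y, z, roll], ...]]. A call has 1 to 8 rows; each row shifts and turns the commanded pose from where the row before left it, along the tool's axes as they then stand; what a row does not reach is not made up. A row lasts 1/10 s, in which the tool goes at most 50 mm and 8.59 degrees, less where a joint would pass 70% of its speed; a pose out of reach is approached as far as the arm can. A call with a gripper value outside its range is refused whole. "jaw" is the finger opening in mm, from 0 to 85.4, set as the call begins (left out, the last holds). The fingers move at their own pace and stop on an object; the grip force is fixed at half the most. Time passes only in rows, so rows that do not move let the fingers close. It gives the time, the measured TCP pose, the force, the opening and the grip force at its end, in the units of the state.
- read_state(): the state, without advancing time (a new reading comes with each control period).
- read_camera(name): name is "side" or "top" or "wrist"; returns a dict with "frame" (480x640x3 uint8, blue, green, red), "z_map" (480x640 float32, m along the optical axis (not along the pixel's ray), 0 where there is no reading), "fx", "fy", "cx", "cy" (pixels), "extrinsics" (4x4, takes a point from camera to world coordinates). Camera axes: x right, y down, z forward; pixel columns grow to the right and rows downward; lengths in m; the calibration is good to about 2 mm. The wrist camera is an equidistant fisheye: a pixel r from the principal point sees the ray r / f radians off the axis. A picture is of the moment at which its call begins.
- hand_in(): hands the job in; it is judged then, once.
Trained networks look in a picture, given as the dict that the camera call returned (one of the last four; its "shot" number tells which), for a name from the list of things; names that differ only in an ending like _2 or _b are one class to them, and where a whole thing is asked for, a point or a joint stands for the part that bears it (a point fixed in the world has none). Each returns a list of dicts, best first, with "conf" (0 to 1); they miss things now and then, are a little off and sometimes report something else, mostly with a low value. They report only what shows in the picture. A call takes as long as a camera call. They do not tell look-alikes from the thing itself.
- recognise(picture, label): "location" ([column, row] as shares, 0 to 1, of the picture: columns of its width, rows of its height, amid what is visible of it).
- outline_of(picture, label): "region" (480x640 bool, what is visible of it) and "location" ([column, row] as shares, 0 to 1, of the picture: columns of its width, rows of its height, amid what is visible of it).
- tip_of(picture, label): "location" ([column, row] as shares, 0 to 1, of the picture: columns of its width, rows of its height: a listed point, or the origin of a listed thing).
The state is a dict: "time_s": time; "qpos": joint angles; "qd": joint speeds; "effort": joint torques, N m; "position": TCP position; "orientation": TCP orientation; "wrist_force": force on the tool from outside, world axes, zero at the start; "moment": the same for the moment, N m; "finger_gap": opening from 0.0 (shut) to 1.0 (fully open); "finger_force": force on a finger pad.
Only numpy, scipy, OpenCV 4.12 (cv2) and the standard library are available. Lean on these libraries where they do the work, as an engineer would, in place of code of your own. Each camera call takes 0.05 s, during which the arm holds its last target. There are 200 camera calls.

TASK

Push the front of the handleless drawer until it stops and let go so that it springs open, then put every small lidded card box that is on the table into it, side by side and lying flat with the lid up. Push the drawer right in to its stop and let go, and make sure that it stays shut by itself with nothing touching it (push again if it does not). Then take the lock pin out of its wooden stand and put it upright, fully down to its collar, through the drawer's ear into the bracket beneath, and leave the other things on the table where they are.

Things in the scene. Friction and masses are not known exactly. Their poses are not given: they have to be found in the camera images.
- drawer (a joint): Opening of the drawer in m: 0 latched shut, 0.115 fully open (end stop), -0.010 pressed to the inner stop. Push-push latch: pressed from latched to the inner stop and let go, it springs out by itself in about 3 s; pressed from open to the inner stop and let go, it returns to 0 and stays. A press short of the stop may change nothing. Press with 10 to 17 N at about 0.05 m/s.
- drawer_unit: Fixed painted grey case of the drawer, 145 mm deep, 270 mm wide, 60 mm high to its flat roof; origin on the table about under its centre, x axis pointing inward (the drawer opens towards -x, to the robot), y left, z up. Place and yaw vary. The drawer's spring pushes outward with 4 N (open) to 6 N (shut), its damper with 35 N per m/s.
- drawer_front (a point): Centre of the drawer's flat front panel, on its outer face and 36 mm above the table, where it is pushed (dark pad); moves with the drawer; axes as the drawer unit's, so push along +x. The panel is 264 mm wide and reaches from 12 to 58 mm above the table; the roof of the case behind it is at 60 mm.
- drawer_floor (a point): Centre of the drawer's inner floor (14 mm above the table); moves with the drawer; axes as the drawer unit's. Inside it is 112 mm (x) by 240 mm (y); side and back walls stand 26 mm above the floor, the front panel 44 mm. Fully open, its whole inside is clear of the roof, whose underside is 38 mm above this floor.
- ear_hole (a point): Mouth of the hole in the drawer's ear: a 40 by 40 mm aluminium plate, 12 mm thick, top 50 mm above the table, on the left end of the front panel; vertical through hole, 17 mm in diameter with a small chamfer; this point lies on the hole's axis at the plate's top. Moves with the drawer.
- bracket_hole (a point): Mouth of the hole in the fixed bracket of the drawer unit: an aluminium block 40 by 40 mm, top 34 mm above the table, beside the left front corner of the case; vertical hole, 17 mm in diameter, 26 mm deep, axis at this point. When the drawer is latched the ear lies 4 mm above the block and the two holes are in line.
- pin_head (a point): Centre of the grip of the loose steel lock pin: a dark upright cylinder, 22 mm in diameter, 30 mm long; z up along the pin. Below it a collar, 28 mm in diameter and 4 mm thick (underside 19 mm below this point), and a shank 12 mm in diameter, 40 mm long, tapered at its end. 74 mm long in all, 80 g. At the start it stands in the pin stand, collar on the stand's top.
- pin_tip (a point): Lower end of the lock pin's shank, on its axis, 59 mm below the centre of the grip.
- pin_stand: Fixed wooden block, 60 by 60 mm, 45 mm high, with a 17 mm vertical hole in its centre that holds the lock pin; origin at the centre of its underside. It stands to the left or to the right of the drawer unit.
- box_1_center (a point): Centre (half-way up) of a small lidded card box, dark red lid on a buff base, 50 mm (its x) by 70 mm (its y) by 26 mm high, about 40 g; z axis up. It can be taken across its 50 mm side. May be absent.
- box_2_center (a point): Centre (half-way up) of a small lidded card box, dark green lid on a buff base, 45 mm (its x) by 62 mm (its y) by 31 mm high, about 40 g; z axis up. It can be taken across its 45 mm side. May be absent.
- box_3_center (a point): Centre (half-way up) of a small lidded card box, dark red lid on a buff base, 50 mm (its x) by 70 mm (its y) by 26 mm high, about 40 g; z axis up. It can be taken across its 50 mm side. May be absent.
- box_4_center (a point): Centre (half-way up) of a small lidded card box, dark green lid on a buff base, 45 mm (its x) by 62 mm (its y) by 31 mm high, about 40 g; z axis up. It can be taken across its 45 mm side. May be absent.
- screw_pot: Bystander: loose white screw-lid pot, 45 mm in diameter, 38 mm high; origin at the centre of its underside. To be left alone.
- sort_cup: Bystander: loose green sorting cup, 56 mm in diameter, 21 mm high; origin at the centre of its underside. To be left alone.
- pen: Bystander: loose marker pen lying on the table, 134 mm long (its y), 16 mm thick; origin under its middle. To be left alone.
- lock_pin: The same lock pin as a body; origin at the lower end of its shank, z axis up along it.
There are look-alikes about, which are no part of the job. Leave any purple look-alike of the part that bears box_2_center alone.

How it is judged (in metres and radians):
On the way, in this order (a step that is already met when the one before it is completed fails the run):
1. the drawer is released from its latch and springs fully open (value of joint drawer above 0.105 m), for 0.2 s.
2. every card box lies flat in the drawer (x of box_1_center in the frame of drawer_floor between -0.045 and 0.045 m and y of box_1_center in the frame of drawer_floor between -0.108 and 0.108 m and z of box_1_center in the frame of drawer_floor between 0.004 and 0.03 m and angle between each of box_1_center, box_2_center, box_3_center, box_4_center's own z axis and vertical below 0.25 rad and x of box_2_center in the frame of drawer_floor between -0.045 and 0.045 m and y of box_2_center in the frame of drawer_floor between -0.108 and 0.108 m and z of box_2_center in the frame of drawer_floor between 0.004 and 0.03 m and x of box_3_center in the frame of drawer_floor between -0.045 and 0.045 m and y of box_3_center in the frame of drawer_floor between -0.108 and 0.108 m and z of box_3_center in the frame of drawer_floor between 0.004 and 0.03 m and x of box_4_center in the frame of drawer_floor between -0.045 and 0.045 m and y of box_4_center in the frame of drawer_floor between -0.108 and 0.108 m and z of box_4_center in the frame of drawer_floor between 0.004 and 0.03 m), for 0.2 s.
3. the drawer is pushed in and stays latched with the fingers off it, the boxes in it (all of step 2 and value of joint drawer between -0.004 and 0.004 m and contact force between the fingers and drawer_unit below 0.3 N), for 0.5 s.
4. the lock pin stands fully down through the ear and the bracket (value of joint drawer between -0.004 and 0.004 m and horizontal distance between pin_tip and ear_hole below 0.006 m and horizontal distance between pin_tip and bracket_hole below 0.007 m and z of pin_tip in the frame of ear_hole below -0.034 m and angle between pin_tip's own z axis and vertical below 0.2 rad), for 0.2 s.
At the end, for the whole second after the job is handed in: Drawer latched within 4 mm of 0 and untouched; every card box present inside it, lid up, tilted under 0.25 rad; lock pin in ear and bracket, tip at least 34 mm below the ear top and within 6 mm of the holes' axis, tilted under 0.2 rad, released and at rest (all of step 2 and all of step 4 and contact force between the fingers and drawer_unit below 0.3 N and linear speed of lock_pin below 0.02 m/s).
It fails at once if a bystander (the screw pot) is shifted by more than 5 cm (distance of screw_pot from where it was at the start of the episode above 0.05 m).
It fails at once if a bystander (the sorting cup) is shifted by more than 5 cm (distance of sort_cup from where it was at the start of the episode above 0.05 m).
It fails at once if a bystander (the pen) is shifted by more than 5 cm (distance of pen from where it was at the start of the episode above 0.05 m).
Of box_1, box_2, box_3, box_4 only 2 to 3 are there at a start; the rules pass over those that are not, and their reading is None.
At some moment in a run one of box_1, box_2, box_3, box_4 may be knocked a few centimetres aside while the robot is not near it.
It also fails if it takes over 210 s, if anything falls off the work surface, if the arm or the gripper's body presses on something with over 40 N, if the wrist force passes 120 N, or if a joint passes its speed limit or range.

## Working session

There is one attempt and no reset: what is moved stays moved. The work goes in short steps, Python scripts to look and compute and a tool call to move; the robot and the scene stay as the last step left them, time stands still between calls to the robot, and variables do not carry over. Pictures are saved under pics/ and viewed, at most 14 in all, crops included, and the job is handed in when it is done.

Besides the shell and the picture viewer there is one more tool, called after ">>>" as name(argument=value, ...), one argument or row to a line, values as JSON. play_rows: Moves the arm, as the interface text tells. Its arguments: {"type":"object","properties":{"commands":{"type":"array","items":{"type":"array","items":{"type":"array","items":{"type":"number"}}}},"jaw":{"type":"number"}},"required":["commands"]}

```bash
mkdir -p pics; cat > h.py <<'E'
import numpy as np, cv2
from workcell import *
def pix2w(p,u,v,z=None,plane=None):
    u=float(u);v=float(v)
    d=np.array([(u-p['cx'])/p['fx'],(v-p['cy'])/p['fy'],1.0])
    E=np.array(p['extrinsics']);R=E[:3,:3];t=E[:3,3]
    if plane is not None:
        r=R@d; return t+r*(plane-t[2])/r[2]
    return t+R@(d*z)
def cloud(p):
    z=p['z_map'];v,u=np.mgrid[0:480,0:640]
    c=np.stack([(u-p['cx'])/p['fx']*z,(v-p['cy'])/p['fy']*z,z],-1)
    E=np.array(p['extrinsics']);w=c@E[:3,:3].T+E[:3,3]; w[z==0]=np.nan
    return w
def rect(w,m):
    # footprint rectangle of the mask's top points
    q=w[m];q=q[~np.isnan(q[:,2])]
    zt=np.percentile(q[:,2],90);q=q[abs(q[:,2]-zt)<0.006]
    r=cv2.minAreaRect((q[:,:2]*1000).astype(np.float32))
    return np.round(r[0],1),np.round(r[1],1),round(r[2],1),round(zt*1000,1)
E
python3 - <<'E'
from h import *
s=read_state();print(s)
for n in ['top','side']:
    p=read_camera(n);cv2.imwrite(f'pics/{n}0.png',p['frame']);w=cloud(p)
    print(n,p['fx'],np.round(p['extrinsics'],3).tolist())
    for l in ['drawer_unit','drawer_front','box_1_center','box_2_center','pin_stand','lock_pin','screw_pot','sort_cup','pen']:
        for o in outline_of(p,l):
            if o['conf']>.2: print(l,round(o['conf'],2),np.round(np.array(o['location'])*[640,480]).tolist(),o['region'].sum(),*rect(w,o['region']))
    for l in ['drawer_front','ear_hole','bracket_hole','pin_head','drawer_unit']:
        for o in tip_of(p,l):
            u,v=np.array(o['location'])*[640,480]; print('tip',l,round(o['conf'],2),round(u),round(v),np.round(w[int(v),int(u)],4))
E
```

```text
{'time_s': 0.0, 'qpos': array([72.39452393, 35.29104355, -0.72164498, 81.64329648,  0.46351315,
       63.21850783, -2.31652697]), 'qd': array([ 0.02767254,  0.08466446,  0.0014853 ,  0.05709622, -0.00118369,
        0.0230381 , -0.13821991]), 'effort': array([-2.37800214e-04, -4.69213915e+01,  2.59552058e-01, -1.71033651e+01,
        1.00138213e-02,  9.51049937e-03,  5.43667937e-06]), 'position': array([ 0.17989889, -0.62379969,  0.23010647]), 'orientation': array([-1.79850040e+02,  2.39854489e-03,  1.60879341e+01]), 'wrist_force': array([0.21937974, 0.31612324, 0.50485399]), 'moment': array([0.02700319, 0.02029942, 0.0096657 ]), 'finger_force': 0.0, 'finger_gap': 0.9996810649333894}
top 444.7310146331217 [[0.026, -0.985, 0.173, 0.352], [-1.0, -0.028, -0.01, -0.049], [0.015, -0.173, -0.985, 1.094], [0.0, 0.0, 0.0, 1.0]]
drawer_unit 0.97 [288.0, 186.0] 8664 [683.5 -16.9] [172.2 269.4] 6.7 62.8
drawer_unit 0.47 [282.0, 211.0] 1712 [607.6  -4.5] [ 36.5 301.9] 9.3 59.4
drawer_front 0.64 [290.0, 214.0] 1767 [606.2  -4.9] [ 33.7 302.3] 9.3 59.4
box_2_center 0.93 [379.0, 252.0] 448 [ 520. 
[... 1351 characters left out ...]
6.0] 3994 [682.7 -22.8] [171.9 283. ] 6.6 58.4
lock_pin 0.61 [362.0, 282.0] 116 [ 641.9 -285.6] [17.4 26.3] 6.7 76.2
screw_pot 0.68 [353.0, 199.0] 169 [644.1 263. ] [44.6 40.1] 64.3 35.5
sort_cup 0.74 [270.0, 350.0] 376 [ 413.8 -489.2] [56.9 54. ] 78.2 16.4
pen 0.6 [344.0, 357.0] 271 [ 580.1 -501.6] [133.6  14.2] 82.1 14.3
tip drawer_front 0.82 343 244 [ 0.6001 -0.0568  0.0455]
tip drawer_front 0.2 272 356 [ 0.416  -0.5048  0.0112]
tip ear_hole 0.8 334 211 [5.804e-01 2.375e-01 2.000e-04]
tip bracket_hole 0.94 338 217 [0.5886 0.0986 0.0536]
tip pin_head 0.5 362 281 [ 0.6372 -0.2931  0.0732]
tip pin_head 0.43 293 195 [0.4389 0.3336 0.0176]
tip drawer_unit 0.79 371 249 [ 0.6747 -0.1053  0.0523]
```

View pics/top0.png

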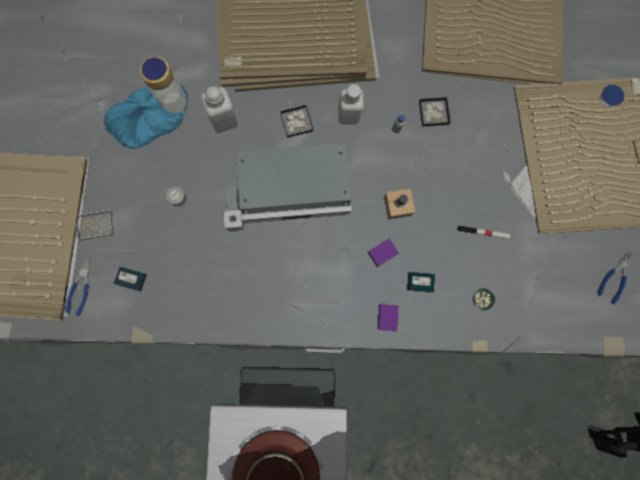

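View pics/side0.png

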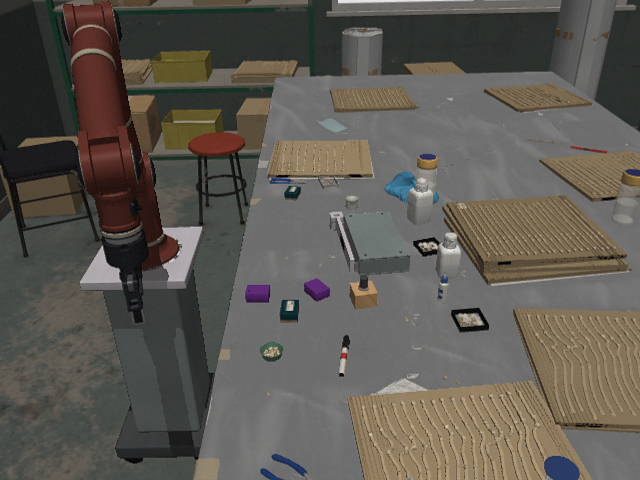

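The top view shows dark green boxes at (421,282) and (131,278), purple look-alikes at (383,252) and (388,317), the pin in its stand at (400,203), and the drawer with its ear at (233,218). There are no red boxes. Now I'll measure more finely.

```bash
python3 - <<'E'
from h import *
p=read_camera('top');w=cloud(p)
v,u=np.mgrid[0:480,0:640]
def sel(u0,u1,v0,v1,z0,z1):return (u>u0)&(u<u1)&(v>v0)&(v<v1)&(w[...,2]>z0)&(w[...,2]<z1)
R=lambda m:(rect(w,m),m.sum())
print('table z',np.nanmedian(w[240:300,250:340,2]))
print('left box',R(sel(105,155,260,300,.015,.05)))
print('right box',R(sel(400,440,265,300,.015,.05)))
print('pot',R(sel(155,195,180,215,.015,.06)))
hsv=cv2.cvtColor(p['frame'],cv2.COLOR_BGR2HSV)
print('roof',R(sel(230,360,140,207,.05,.08)))
m=sel(215,365,195,235,.03,.08)
for r in range(198,232,2): print(r,[int(x*1000) if x==x else -1 for x in w[r,220:250:3,2]], [int(x) for x in p['frame'][r,220:250:3,1]])
print('stand',R(sel(380,420,185,222,.035,.06)),'pin',R(sel(380,420,185,222,.065,.1)))
c=cv2.resize(p['frame'][195:235,215:265],None,fx=12,fy=12,interpolation=cv2.INTER_CUBIC)
cv2.imwrite('pics/ear.png',c)
# front top edge lines: bright panel
for c0 in (250,270,290,310,330,345):
    col=p['frame'][195:230,c0,1]; print(c0,col.tolist())
E
```

```text
table z 0.00378116616094748
left box ((array([439.6, 369. ]), array([63.8, 44.8]), 75.8, np.float64(33.3)), np.int64(532))
right box ((array([ 450.7, -331.5]), array([63.6, 45.1]), 86.4, np.float64(33.0)), np.int64(518))
pot ((array([644.5, 272.2]), array([42.4, 41.5]), 4.6, np.float64(41.4)), np.int64(296))
roof ((array([690.3, -16.2]), array([159.3, 270.3]), 5.9, np.float64(63.2)), np.int64(6318))
198 [9, 1, 6, 9, 9, 11, 11, 61, 63, 61] [113, 114, 117, 121, 121, 118, 75, 123, 110, 120]
200 [2, 7, 10, 12, 7, 6, 7, 63, 65, 61] [112, 113, 120, 121, 122, 118, 73, 123, 81, 114]
202 [6, 3, 9, 12, 8, 8, 10, 58, 59, 61] [112, 113, 114, 120, 121, 120, 74, 122, 111, 121]
204 [3, 7, 7, -1, 10, 8, 9, 58, 62, 59] [112, 113, 105, 120, 122, 123, 77, 121, 121, 121]
206 [3, 7, 10, 7, 9, 9, 10, 59, 59, 58] [114, 113, 102, 120, 122, 122, 76, 122, 121, 120]
208 [9, 2, 2, 11, 13, 7, 5, 59, 59, 59] [113, 112, 107, 121, 120, 123, 76, 101, 98, 94]
210 [2, 3, 3, 8, 9, 7, 46, 45, 12, 14] [111, 113, 125, 136, 142, 146, 139, 73, 55, 63]
212 [2, 5, 55, 51, 50, 49, 50, 29, 14, 19] [112, 120, 164, 165, 168, 168,
[... 1339 characters left out ...]
0, 119, 118, 117]
290 [119, 119, 120, 121, 122, 121, 121, 121, 116, 101, 76, 68, 67, 72, 98, 134, 156, 171, 174, 169, 144, 86, 37, 43, 83, 114, 120, 119, 119, 119, 119, 119, 118, 119, 118]
310 [118, 119, 119, 118, 119, 120, 119, 110, 87, 68, 65, 64, 69, 97, 139, 167, 175, 175, 157, 98, 47, 47, 81, 115, 122, 122, 121, 120, 119, 121, 121, 121, 121, 121, 122]
330 [121, 121, 122, 121, 121, 116, 95, 69, 65, 65, 68, 93, 135, 165, 174, 178, 166, 120, 77, 68, 73, 94, 115, 119, 120, 119, 119, 119, 119, 119, 119, 119, 119, 120, 118]
345 [121, 123, 124, 123, 115, 90, 66, 75, 93, 95, 101, 132, 167, 177, 179, 163, 108, 69, 71, 85, 106, 118, 120, 118, 119, 120, 120, 120, 121, 120, 120, 120, 120, 120, 121]
```

View pics/ear.png

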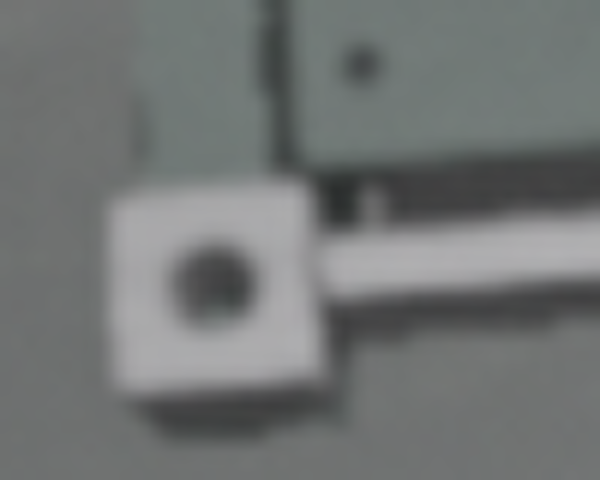

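```bash
cat >> h.py <<'E'
def go(x,y,z,yaw=None):
    "print whole shift in tool axes (mm) and turn (deg) from the measured pose"
    s=read_state();P=s['position'];th=s['orientation'][2];t=np.radians(th)
    d=(np.array([x,y,z])-P)*1000
    tx=d[0]*np.cos(t)+d[1]*np.sin(t);ty=d[0]*np.sin(t)-d[1]*np.cos(t)
    turn=0 if yaw is None else -((yaw-th+180)%360-180)
    print('from',P.round(4),round(th,1),'shift',np.round([tx,ty,-d[2]],1),'turn',round(turn,1),'(shift in present axes)')
E
python3 - <<'E'
from h import *
p=read_camera('top')
g=p['frame'][...,1].astype(float)
pts=[];rp=[]
for c in range(252,346,4):
    if 284<c<312: continue
    col=g[200:228,c]; k=col.argmax(); 
    i=next(i for i in range(k,27) if col[i+1]<130); f=(col[i]-130)/(col[i]-col[i+1]); pts.append(pix2w(p,c,200+i+f,plane=.060)[:2])
    col=g[175:222,c]; i=next(i for i in range(0,46) if col[i+1]<95); f=(col[i]-95)/(col[i]-col[i+1]); rp.append(pix2w(p,c,175+i+f,plane=.062)[:2])
for q in (pts,rp):
    q=np.array(q);a=np.polyfit(q[:,1],q[:,0],1);print('yaw',np.degrees(np.arctan(-a[0])),'x at y=0',a[1],'res',np.std(q[:,0]-np.polyval(a,q[:,1])))
print('ear',pix2w(p,232.3,218.5,plane=.052))
print('pad',pix2w(p,298,217,plane=.040))
w=cloud(p);print('depth under',p['z_map'][214:222,226:230])
go(.54,-.03,.15,96.7)
E
```

```text
yaw 6.5641651962845105 x at y=0 0.596324622504212 res 0.00016860107132354686
yaw 8.035738911639772 x at y=0 0.6230768384449251 res 0.004871324507579125
ear [0.58751561 0.12547246 0.052     ]
pad [ 0.59862987 -0.03143309  0.04      ]
depth under [[1.066975  1.0680183 1.0653363 1.0653843]
 [1.0695274 1.0728931 1.0659583 1.062206 ]
 [1.0677989 1.0694352 1.0642012 1.0701267]
 [1.0677896 1.0631053 1.070425  1.0733101]
 [1.0653564 1.0638711 1.0672687 1.0753412]
 [1.0625848 1.0664468 1.0668051 1.0758439]
 [1.0623871 1.0670332 1.0669218 1.0765254]
 [1.0640002 1.0670784 1.0637058 1.0696607]]
from [ 0.1801 -0.6245  0.2313] 16.1 shift [ 510.5 -471.5   81.3] turn -80.6 (shift in present axes)
```

>>> play_rows(
  commands=[
    [[36, -34, 0, 0], [36, -34, 0, 0], [36, -34, 0, 0], [36, -34, 0, 0], [36, -34, 0, 0], [36, -34, 0, 0], [36, -34, 0, 0], [36, -34, 0, 0]],
  ],
  jaw=0,
)

```text
time_s: 2.4
position: [0.3824, -0.2817, 0.2318]
orientation: [179.9, -0.0, 16.1]
wrist_force: [1.2, 0.0, -0.4]
finger_gap: 0.001
finger_force: 0.0
```

>>> play_rows(
  commands=[
    [[36, -34, 0, 0], [36, -34, 0, 0], [36, -34, 0, 0], [36, -34, 0, 0], [36, -34, 0, 0], [30, -30, 0, 0], [0, 0, 20, -8], [0, 0, 20, -8]],
  ],
)

```text
time_s: 3.2
position: [0.5291, -0.0305, 0.1915]
orientation: [179.9, -0.1, 32.7]
wrist_force: [-0.7, -1.2, -0.3]
finger_gap: 0.004
finger_force: 0.0
```

>>> play_rows(
  commands=[
    [[0, 0, 20, -8], [0, 0, 20, -8], [0, 0, 0, -8], [0, 0, 0, -8], [0, 0, 0, -8], [0, 0, 0, -8], [0, 0, 0, -8], [0, 0, 0, -8]],
  ],
)

```text
time_s: 4.0
position: [0.528, -0.0332, 0.1515]
orientation: [180.0, 0.0, 96.4]
wrist_force: [0.0, -0.0, 0.1]
finger_gap: -0.002
finger_force: 0.0
```

```bash
python3 - <<'E'
from h import *
s=read_state();print(s['qpos'].round(1),s['wrist_force'].round(2),s['orientation'].round(2))
go(.565,-.031,.025,96.6)
E
```

```text
[ 20.4  32.8 -29.2 106.6  21.5  46.1 -13.6] [ 0.03 -0.05  0.15] [1.7997e+02 2.0000e-02 9.6390e+01]
from [ 0.528  -0.0332  0.1515] 96.4 shift [ -1.9  37.  126.5] turn -0.2 (shift in present axes)
```

>>> play_rows(
  commands=[
    [[-2, 10, 40, 0], [0, 7, 40, 0], [0, 0, 35, 0], [0, 0, 10, 0], [0, 5, 0, 0], [0, 5, 0, 0], [0, 5, 0, 0]],
  ],
)

```text
time_s: 4.7
position: [0.562, -0.0314, 0.0283]
orientation: [179.7, 0.0, 96.1]
wrist_force: [0.4, -0.2, -0.8]
finger_gap: 0.005
finger_force: 0.0
```

>>> play_rows(
  commands=[
    [[0, 5, 0, 0], [0, 5, 0, 0], [0, 5, 0, 0]],
  ],
)

```text
time_s: 5.0
position: [0.5755, -0.03, 0.027]
orientation: [179.9, 0.0, 96.1]
wrist_force: [-0.0, 0.2, -0.4]
finger_gap: -0.001
finger_force: 0.0
```

>>> play_rows(
  commands=[
    [[0, 5, 0, 0], [0, 5, 0, 0], [0, 5, 0, 0]],
  ],
)

```text
time_s: 5.3
position: [0.587, -0.0287, 0.026]
orientation: [-179.6, 0.0, 96.1]
wrist_force: [-7.2, -0.7, 5.1]
finger_gap: -0.003
finger_force: 3.7
```

>>> play_rows(
  commands=[
    [[0, 5, 0, 0], [0, 4, 0, 0]],
  ],
)

```text
time_s: 5.5
position: [0.5941, -0.0279, 0.0259]
orientation: [-179.4, 0.1, 96.1]
wrist_force: [-10.5, 0.4, 9.0]
finger_gap: 0.003
finger_force: 5.3
```

>>> play_rows(
  commands=[
    [[0, 4, 0, 0], [0, 2, 0, 0]],
  ],
)

```text
time_s: 5.7
position: [0.5958, -0.0278, 0.0257]
orientation: [-178.8, 0.1, 96.1]
wrist_force: [-19.1, -2.0, 16.0]
finger_gap: -0.001
finger_force: 9.5
```

>>> play_rows(
  commands=[
    [[0, -20, 0, 0], [0, -20, -20, 0], [0, -10, -45, 0], [0, 0, -50, 0], [0, 0, -50, 0], [0, 0, -40, 0], [0, 0, 0, 0]],
  ],
)

```text
time_s: 6.4
position: [0.5589, -0.0311, 0.2379]
orientation: [179.2, 0.1, 96.1]
wrist_force: [0.4, -0.0, -0.2]
finger_gap: -0.006
finger_force: 0.0
```

```bash
python3 - <<'E'
from h import *
p=read_camera('top');w=cloud(p)
for o in tip_of(p,'drawer_front'): 
    u,v=np.array(o['location'])*[640,480];print(o['conf'],pix2w(p,u,v,plane=.04))
for o in outline_of(p,'box_2_center'): print(round(o['conf'],2),np.round(np.array(o['location'])*[640,480]),*rect(w,o['region']))
go(.45,-.33,.2,86.4)
E
```

```text
0.89 [418. 281.] [ 450.7 -331.4] [63.2 45.2] 86.4 32.7
0.89 [381. 253.] [ 520.3 -240.3] [44.8 62.3] 34.1 32.9
0.68 [393. 316.] [ 362.9 -260.3] [60.7 30.8] 1.5 33.1
from [ 0.5544 -0.0323  0.2308] 96.1 shift [-284.9 -135.4   30.8] turn 9.7 (shift in present axes)
```

>>> play_rows(
  commands=[
    [[-41, -19, 4, 0], [-41, -19, 4, 0], [-41, -19, 4, 0], [-41, -19, 4, 0], [-41, -20, 4, 0], [-41, -20, 4, 0], [-39, -20, 6, 5], [0, 0, 20, 5]],
  ],
  jaw=72,
)

```text
time_s: 7.35
position: [0.4454, -0.339, 0.1795]
orientation: [-179.8, 0.3, 85.1]
wrist_force: [-0.6, 0.1, -0.9]
finger_gap: 0.841
finger_force: 0.0
```

```bash
python3 - <<'E'
from h import *
p=read_camera('top');cv2.imwrite('pics/top1.png',p['frame']);w=cloud(p)
for o in tip_of(p,'drawer_front'): 
    u,v=np.array(o['location'])*[640,480];print(o['conf'],u,v,pix2w(p,u,v,plane=.04))
q=read_camera('wrist');cv2.imwrite('pics/wr1.png',q['frame']);print(q['cx'],q['cy'],q['fx'],np.round(q['extrinsics'],3).tolist())
for o in outline_of(q,'box_2_center'): print(round(o['conf'],2),np.round(np.array(o['location'])*[640,480]))
go(.4505,-.3315,.006,86.4)
E
```

```text
0.58 303.488 266.20799999999997 [ 0.47882904 -0.04812619  0.04      ]
321.6868156545037 237.12609168099883 371.64829954431775 [[0.997, -0.065, -0.031, 0.454], [-0.072, -0.95, -0.304, -0.253], [-0.01, 0.306, -0.952, 0.32], [0.0, 0.0, 0.0, 1.0]]
0.77 [332. 219.]
0.73 [409. 107.]
0.65 [219. 135.]
from [ 0.4498 -0.3282  0.1801] 86.3 shift [ -3.2   0.9 174.1] turn -0.1 (shift in present axes)
```

View pics/wr1.png

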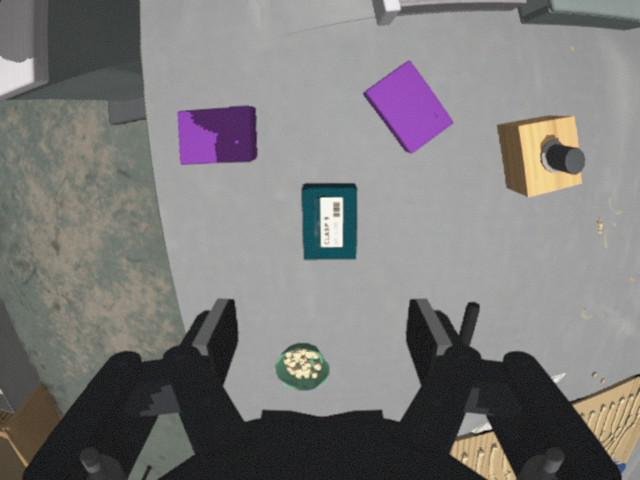

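View pics/top1.png

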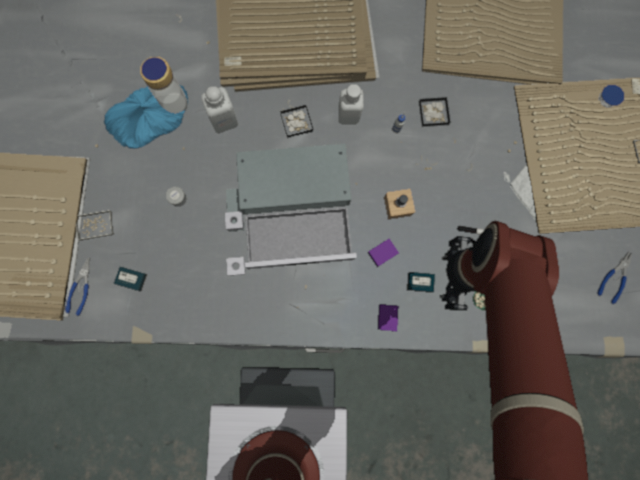

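The drawer is open (bracket hole at (233,220), ear at (236,266)), and the green box is centred between the fingers at (329,221) in the wrist view.

>>> play_rows(
  commands=[
    [[-3, 1, 45, 0], [0, 0, 45, 0], [0, 0, 40, 0], [0, 0, 25, 0], [0, 0, 14, 0], [0, 0, 5, 0], [0, 0, 0, 0]],
  ],
)

```text
time_s: 8.25
position: [0.4517, -0.3325, 0.0078]
orientation: [179.9, -0.0, 86.2]
wrist_force: [-0.2, 0.5, -0.8]
finger_gap: 0.838
finger_force: 0.0
```

>>> play_rows(
  commands=[
    [[0, 0, 0, 0], [0, 0, 0, 0], [0, 0, 0, 0], [0, 0, 0, 0], [0, 0, 0, 0]],
  ],
  jaw=30,
)

```text
time_s: 8.75
position: [0.452, -0.3336, 0.0091]
orientation: [179.8, 0.1, 86.1]
wrist_force: [-0.0, 0.6, 6.8]
finger_gap: 0.512
finger_force: 63.0
```

>>> play_rows(
  commands=[
    [[0, 0, -40, 0], [0, 0, -50, 0], [0, 0, -40, 0], [0, 0, -10, 0]],
  ],
)

```text
time_s: 9.15
position: [0.4533, -0.3343, 0.1525]
orientation: [179.5, 0.3, 86.1]
wrist_force: [1.2, 0.4, -0.7]
finger_gap: 0.511
finger_force: 62.3
```

```bash
python3 - <<'E'
from h import *
p=read_camera('top');w=cloud(p)
a=np.radians(6.6);ex=np.array([np.cos(a),np.sin(a)]);ey=np.array([-ex[1],ex[0]])
v,u=np.mgrid[0:480,0:640]
F0=np.array([.4853,-.0402])
m=(u>215)&(u<375)&(v>195)&(v<285)
q=w[m]; loc=(q[:,:2]-F0)
X=loc@ex;Y=loc@ey;Z=q[:,2]
fl=(Z>.008)&(Z<.024)&(X>.02)&(X<.12)&(abs(Y)<.11)
print('floor z',np.median(Z[fl]),fl.sum())
# profiles: median z along X for |Y|<.09
for lo in np.arange(-.012,.16,.004):
    s=(abs(Y)<.09)&(X>=lo)&(X<lo+.004); print(round(lo*1000),s.sum() and round(np.nanmedian(Z[s])*1000),end=' | ')
print()
for lo in np.arange(-.15,.2,.004):
    s=(X>.04)&(X<.09)&(Y>=lo)&(Y<lo+.004); print(round(lo*1000),s.sum() and round(np.nanmedian(Z[s])*1000),end=' | ')
for o in outline_of(p,'box_2_center'): print(round(o['conf'],2),np.round(np.array(o['location'])*[640,480]),*rect(w,o['region']))
print([ (round(o['conf'],2),pix2w(p,*(np.array(o['location'])*[640,480]),plane=.018)) for o in tip_of(p,'drawer_floor')])
s=read_state();print(s['finger_gap'],s['finger_force'])
E
```

```text
floor z 0.014624477157970217 3527
-12 5 | -8 5 | -4 6 | 0 52 | 4 58 | 8 58 | 12 57 | 16 15 | 20 14 | 24 14 | 28 14 | 32 14 | 36 15 | 40 15 | 44 15 | 48 15 | 52 15 | 56 15 | 60 14 | 64 15 | 68 15 | 72 15 | 76 15 | 80 15 | 84 15 | 88 15 | 92 14 | 96 15 | 100 15 | 104 15 | 108 15 | 112 14 | 116 15 | 120 16 | 124 35 | 128 38 | 132 0 | 136 5 | 140 55 | 144 57 | 148 59 | 152 60 | 156 61 | 
-150 3 | -146 3 | -142 3 | -138 4 | -134 3 | -130 3 | -126 41 | -122 33 | -118 14 | -114 14 | -110 14 | -106 14 | -102 14 | -98 14 | -94 15 | -90 15 | -86 15 | -82 14 | -78 14 | -74 15 | -70 15 | -66 15 | -62 15 | -58 15 | -54 14 | -50 15 | -46 15 | -42 14 | -38 15 | -34 15 | -30 15 | -26 15 | -22 15 | -18 15 | -14 15 | -10 15 | -6 15 | -2 15 | 2 14 | 6 14 | 10 15 | 14 14 | 18 14 | 22 14 | 26 15 | 30 15 | 34 15 | 38 15 | 42 15 | 46 15 | 50 15 | 54 15 | 58 14 | 62 15 | 66 14 | 70 15 | 74 15 | 78 15 | 82 15 | 86 14 | 90 15 | 94 15 | 98 15 | 102 14 | 106 15 | 110 15 | 114 15 | 118 28 | 122 40 | 126 3 | 130 4 | 134 4 | 138 4 | 142 4 | 146 4 | 150 4 | 154 5 | 158 3 | 162 4 | 166 4 | 170 4 | 174 4 | 178 5 | 182 4 | 186 5 | 190 4 | 194 4 | 198 4 | 0.77 [431. 274.] [ 453.3 -317. ] [30.4 44.2] 86.9 175.6
0.77 [381. 253.] [ 520.2 -240. ] [44.6 62.3] 33.3 33.0
0.67 [386. 318.] [ 363.9 -251.2] [45.6 61.6] 85.9 32.5
0.48 [297. 240.] [482.6 -17.7] [ 38.5 304.5] 3.9 54.1
[(0.63, array([ 0.55372594, -0.02687285,  0.018     ])), (0.27, array([0.47180637, 0.11509379, 0.018     ]))]
0.5142364562836568 62.26614475250244
```

>>> play_rows(
  commands=[
    [[42, 15, 0, 0], [42, 15, 0, 0], [42, 15, 0, 0], [42, 15, 0, 0], [42, 15, 0, 0], [44, 15, 0, 0], [0, 0, 0, -5.5], [0, 0, 20, -5]],
  ],
)

```text
time_s: 10.1
position: [0.559, -0.0825, 0.127]
orientation: [179.9, -0.0, 97.1]
wrist_force: [0.5, -1.1, -1.5]
finger_gap: 0.509
finger_force: 62.2
```

```bash
python3 - <<'E'
from h import *
go(.561,-.087,.026,96.6)
E
```

```text
from [ 0.559  -0.0825  0.127 ] 97.1 shift [ -4.7   1.4 101. ] turn 0.5 (shift in present axes)
```

>>> play_rows(
  commands=[
    [[-2, 1, 40, 0], [-2, 0, 30, 0], [0, 0, 18, 0], [0, 0, 10, 0], [0, 0, 3, 0], [0, 0, 0, 0]],
  ],
)

```text
time_s: 10.7
position: [0.5589, -0.0893, 0.0258]
orientation: [-179.9, -0.0, 96.6]
wrist_force: [-0.3, 0.1, -0.4]
finger_gap: 0.514
finger_force: 62.2
```

>>> play_rows(
  commands=[
    [[0, 0, 0, 0], [0, 0, 0, 0], [0, 0, 0, 0]],
  ],
  jaw=56,
)

```text
time_s: 11.0
position: [0.5599, -0.0897, 0.0273]
orientation: [179.9, 0.0, 96.6]
wrist_force: [-0.4, 0.3, -0.5]
finger_gap: 0.657
finger_force: 0.0
```

>>> play_rows(
  commands=[
    [[0, 0, -20, 0], [0, 0, -40, 0], [0, 0, -40, 0], [0, 0, -40, 0], [45, 15, 0, 5], [45, 15, 0, 5], [45, 15, 0, 5]],
  ],
)

```text
time_s: 11.7
position: [0.6006, 0.0473, 0.1677]
orientation: [179.9, -0.0, 81.3]
wrist_force: [1.0, -0.6, 0.7]
finger_gap: 0.656
finger_force: 0.0
```

```bash
python3 - <<'E'
from h import *
p=read_camera('top');w=cloud(p);cv2.imwrite('pics/top2.png',p['frame'])
v,u=np.mgrid[0:480,0:640]
print('left box',rect(w,(u>95)&(u<165)&(v>250)&(v<310)&(w[...,2]>.015)&(w[...,2]<.05)))
for o in outline_of(p,'box_2_center'): print(round(o['conf'],2),np.round(np.array(o['location'])*[640,480]),*rect(w,o['region']))
go(.439,.369,.15,75.8)
E
```

```text
left box (array([439.6, 369. ]), array([63.7, 44.7]), 75.8, np.float64(33.2))
0.75 [388. 316.] [ 363.8 -251.4] [45.7 61.6] 86.4 32.8
0.62 [322. 232.] [559.4 -90.4] [45.  55.8] 6.4 46.9
0.6 [382. 254.] [ 520.  -239.9] [44.9 62.9] 34.1 33.0
from [0.6015 0.0578 0.168 ] 82.3 shift [ 286.7 -202.8   18. ] turn 6.5 (shift in present axes)
```

View pics/top2.png

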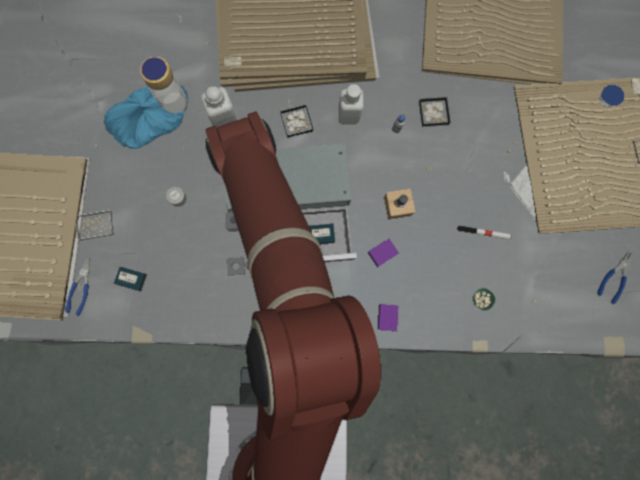

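Box one lies flat in the drawer at (322,232). The left box is still at (131,278).

>>> play_rows(
  commands=[
    [[36, -25, 0, 0], [36, -25, 0, 0], [36, -25, 0, 0], [36, -25, 0, 0], [36, -25, 0, 0], [36, -26, 0, 0], [36, -26, 0, 0], [35, -26, 0, 6.5]],
  ],
  jaw=72,
)

```text
time_s: 12.6
position: [0.4407, 0.3612, 0.1669]
orientation: [180.0, -0.1, 75.0]
wrist_force: [-0.2, 0.1, -0.3]
finger_gap: 0.843
finger_force: 0.0
```

>>> play_rows(
  commands=[
    [[0, 0, 20, 0], [0, 0, 0, 0]],
  ],
)

```text
time_s: 12.8
position: [0.4392, 0.36, 0.1449]
orientation: [-179.9, 0.2, 75.3]
wrist_force: [-0.4, -2.1, 0.0]
finger_gap: 0.845
finger_force: 0.0
```

```bash
python3 - <<'E'
from h import *
p=read_camera('top');w=cloud(p)
v,u=np.mgrid[0:480,0:640]
print('left box',rect(w,(u>95)&(u<165)&(v>250)&(v<310)&(w[...,2]>.015)&(w[...,2]<.05)))
go(.4405,.3685,.006,75.8)
E
```

```text
left box (array([439.5, 368.7]), array([64.5, 44.7]), 75.8, np.float64(33.1))
from [0.441  0.3588 0.1457] 75.2 shift [  9.3  -2.9 139.7] turn -0.6 (shift in present axes)
```

>>> play_rows(
  commands=[
    [[5, -1, 40, -0.6], [4, -1, 40, 0], [0, 0, 30, 0], [0, 0, 20, 0], [0, 0, 8, 0], [0, 0, 2, 0], [0, 0, 0, 0]],
  ],
)

```text
time_s: 13.55
position: [0.4431, 0.369, 0.0074]
orientation: [179.9, -0.1, 75.6]
wrist_force: [0.8, -0.4, -0.5]
finger_gap: 0.841
finger_force: 0.0
```

>>> play_rows(
  commands=[
    [[0, 0, 0, 0], [0, 0, 0, 0], [0, 0, 0, 0], [0, 0, 0, 0], [0, 0, 0, 0]],
  ],
  jaw=30,
)

```text
time_s: 14.05
position: [0.4427, 0.37, 0.0079]
orientation: [179.9, -0.1, 75.7]
wrist_force: [0.1, -0.8, 7.3]
finger_gap: 0.519
finger_force: 63.1
```

>>> play_rows(
  commands=[
    [[0, 0, -40, 0], [0, 0, -50, 0], [0, 0, -50, 0]],
  ],
)

```text
time_s: 14.35
position: [0.4413, 0.3686, 0.1476]
orientation: [-179.9, 0.1, 75.7]
wrist_force: [1.2, 0.1, 0.2]
finger_gap: 0.512
finger_force: 62.2
```

```bash
python3 - <<'E'
from h import *
go(.5485,.0224,.13,96.6)
E
```

```text
from [0.4413 0.3686 0.1476] 75.7 shift [-309.1  189.3   17.6] turn -20.9 (shift in present axes)
```

>>> play_rows(
  commands=[
    [[-38, 24, 0, 0], [-38, 24, 0, 0], [-39, 24, 0, 0], [-39, 24, 0, 0], [-39, 23, 0, 0], [-39, 23, 0, 0], [-39, 23, 0, 0], [-38, 24, 0, -7]],
  ],
)

```text
time_s: 15.15
position: [0.5486, 0.0212, 0.1466]
orientation: [180.0, 0.0, 82.9]
wrist_force: [1.4, 0.7, 0.2]
finger_gap: 0.515
finger_force: 62.2
```

>>> play_rows(
  commands=[
    [[0, 0, 0, -7], [0, 0, 10, -7], [0, 0, 0, 0], [0, 0, 0, 0]],
  ],
)

```text
time_s: 15.55
position: [0.5482, 0.0231, 0.1363]
orientation: [-180.0, -0.0, 96.6]
wrist_force: [0.1, 0.2, -0.6]
finger_gap: 0.509
finger_force: 62.2
```

```bash
python3 - <<'E'
from h import *
go(.5485,.0224,.026,96.6)
E
```

```text
from [0.5482 0.0231 0.1363] 96.6 shift [ -0.7   0.2 110.3] turn -0.0 (shift in present axes)
```

>>> play_rows(
  commands=[
    [[0, 0, 40, 0], [0, 0, 35, 0], [0, 0, 22, 0], [0, 0, 10, 0], [0, 0, 4, 0], [0, 0, 0, 0]],
  ],
)

```text
time_s: 16.15
position: [0.5492, 0.0234, 0.0259]
orientation: [179.9, 0.0, 96.7]
wrist_force: [0.1, -0.0, 0.1]
finger_gap: 0.517
finger_force: 62.3
```

>>> play_rows(
  commands=[
    [[0, 0, 0, 0], [0, 0, 0, 0], [0, 0, 0, 0]],
  ],
  jaw=56,
)

```text
time_s: 16.45
position: [0.5493, 0.023, 0.0263]
orientation: [179.9, 0.0, 96.7]
wrist_force: [-0.1, 0.0, -0.1]
finger_gap: 0.652
finger_force: 0.0
```

>>> play_rows(
  commands=[
    [[0, 0, -20, 0], [0, 0, -40, 0], [0, 0, -50, 0], [0, 0, -20, 0], [0, -40, 0, 0], [0, -40, 0, 0], [-15, -30, 0, 0]],
  ],
)

```text
time_s: 17.15
position: [0.4387, -0.0033, 0.156]
orientation: [180.0, -0.0, 96.9]
wrist_force: [0.6, -1.2, 0.6]
finger_gap: 0.655
finger_force: 0.0
```

```bash
python3 - <<'E'
from h import *
p=read_camera('top');w=cloud(p)
q=read_camera('wrist');cv2.imwrite('pics/wr2.png',q['frame'])
for o in outline_of(p,'box_2_center')+outline_of(p,'box_1_center'): print(round(o['conf'],2),np.round(np.array(o['location'])*[640,480]),*rect(w,o['region']))
go(.455,-.043,.026,96.6)
E
```

```text
0.82 [320. 233.] [559.2 -88. ] [45.1 62. ] 6.6 47.0
0.71 [382. 255.] [ 519.8 -240.1] [44.2 62.3] 33.9 32.8
0.62 [388. 314.] [ 363.9 -250.9] [45.9 61.9] 86.0 32.8
0.36 [395. 205.] [ 641.1 -278.8] [59.9 60.7] 10.5 47.6
from [ 0.4414 -0.0052  0.156 ] 96.6 shift [-39.2   9.2 130. ] turn 0.0 (shift in present axes)
```

View pics/wr2.png

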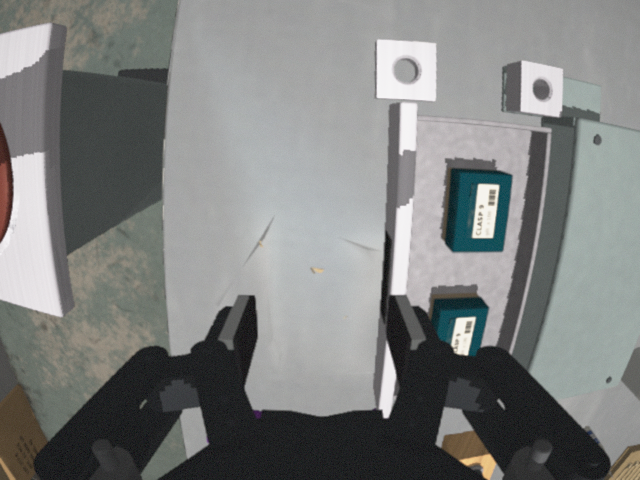

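Both boxes lie flat in the drawer at (475,210) and (460,325). Next I'll push it shut.

>>> play_rows(
  commands=[
    [[-20, 4, 0, 0], [-19, 5, 40, 0], [0, 0, 45, 0], [0, 0, 30, 0], [0, 0, 14, 0], [0, 0, 0, 0]],
  ],
  jaw=0,
)

```text
time_s: 17.95
position: [0.455, -0.0416, 0.0245]
orientation: [-179.9, -0.1, 96.8]
wrist_force: [0.8, -0.0, -0.1]
finger_gap: 0.002
finger_force: 0.0
```

>>> play_rows(
  commands=[
    [[0, 5, 0, 0], [0, 5, 0, 0], [0, 5, 0, 0], [0, 5, 0, 0], [0, 5, 0, 0], [0, 5, 0, 0], [0, 5, 0, 0], [0, 5, 0, 0]],
  ],
)

```text
time_s: 18.75
position: [0.4913, -0.0384, 0.0265]
orientation: [-179.6, 0.1, 96.7]
wrist_force: [-6.6, -0.4, 5.3]
finger_gap: -0.004
finger_force: 3.2
```

>>> play_rows(
  commands=[
    [[0, 5, 0, 0], [0, 5, 0, 0], [0, 5, 0, 0], [0, 5, 0, 0], [0, 5, 0, 0], [0, 5, 0, 0], [0, 5, 0, 0], [0, 5, 0, 0]],
  ],
)

```text
time_s: 19.55
position: [0.5308, -0.0338, 0.0266]
orientation: [-179.6, 0.1, 96.7]
wrist_force: [-7.2, -1.0, 6.8]
finger_gap: 0.002
finger_force: 3.5
```

>>> play_rows(
  commands=[
    [[0, 5, 0, 0], [0, 5, 0, 0], [0, 5, 0, 0], [0, 5, 0, 0], [0, 5, 0, 0], [0, 5, 0, 0], [0, 5, 0, 0], [0, 5, 0, 0]],
  ],
)

```text
time_s: 20.35
position: [0.5702, -0.0292, 0.0266]
orientation: [-179.5, 0.1, 96.7]
wrist_force: [-8.1, -1.1, 6.5]
finger_gap: 0.002
finger_force: 3.9
```

>>> play_rows(
  commands=[
    [[0, 5, 0, 0], [0, 5, 0, 0], [0, 5, 0, 0], [0, 4, 0, 0], [0, 4, 0, 0]],
  ],
)

```text
time_s: 20.85
position: [0.593, -0.0266, 0.0266]
orientation: [-179.5, 0.1, 96.7]
wrist_force: [-8.9, -1.0, 7.8]
finger_gap: 0.002
finger_force: 4.5
```

>>> play_rows(
  commands=[
    [[0, 4, 0, 0], [0, 3, 0, 0], [0, 1, 0, 0]],
  ],
)

```text
time_s: 21.15
position: [0.5956, -0.0263, 0.0264]
orientation: [-178.8, 0.2, 96.7]
wrist_force: [-17.7, -2.1, 15.3]
finger_gap: 0.003
finger_force: 9.4
```

>>> play_rows(
  commands=[
    [[0, -10, 0, 0], [0, -15, 0, 0], [0, -20, 0, 0], [0, -20, -20, 0], [0, 0, -50, 0], [0, 0, -50, 0], [0, 0, -50, 0], [0, 0, 0, 0]],
  ],
)

```text
time_s: 21.95
position: [0.5454, -0.0313, 0.2042]
orientation: [179.0, 0.1, 96.7]
wrist_force: [0.4, -0.4, -0.5]
finger_gap: -0.004
finger_force: 0.0
```

>>> play_rows(
  commands=[
    [[-45, 15, 0, 0], [-45, 15, 0, 0], [-45, 15, 0, 0], [-45, 15, 0, 0], [-20, 5, 0, 0], [0, 0, 0, 0]],
  ],
  jaw=60,
)

```text
time_s: 22.55
position: [0.628, -0.2295, 0.1951]
orientation: [180.0, 0.2, 96.2]
wrist_force: [-0.9, 0.4, -0.1]
finger_gap: 0.702
finger_force: 0.0
```

```bash
python3 - <<'E'
from h import *
p=read_camera('top');w=cloud(p);cv2.imwrite('pics/top3.png',p['frame'])
c=cv2.resize(p['frame'][195:235,215:265],None,fx=12,fy=12,interpolation=cv2.INTER_CUBIC)
g=cv2.cvtColor(c,cv2.COLOR_BGR2GRAY);m=((g<125)).astype(np.uint8)
n,l,st,ce=cv2.connectedComponentsWithStats(m);[print(st[i],ce[i]) for i in range(1,n) if 1000<st[i][4]<30000]
v,u=np.mgrid[0:480,0:640]
B=(u>380)&(u<420)&(v>185)&(v<222)
print('stand',rect(w,B&(w[...,2]>.035)&(w[...,2]<.06)),'pin',rect(w,B&(w[...,2]>.065)&(w[...,2]<.1)))
m=B&(p['frame'].max(-1)<75)
print('dark',m.sum(),u[m].mean(),v[m].mean(),pix2w(p,u[m].mean(),v[m].mean(),plane=.076))
s=read_state();print(s['qpos'].round(1))
go(.6415,-.279,.15,100)
E
```

```text
[  250     0   350   234 29634] [407.34338935 156.93304988]
[ 337   41   51   51 2074] [361.92044359  65.49614272]
[ 125   95   30   76 1739] [138.37492812 133.90454284]
[ 177  249   77   70 4206] [214.89063243 284.15216358]
[  115   280   485   172 27977] [358.28594917 362.65507381]
stand (array([ 641.4, -279.4]), array([59.8, 61.3]), 10.2, np.float64(47.8)) pin (array([ 645.1, -269.5]), array([0., 0.]), 0.0, np.float64(78.8))
dark 421 402.85748218527317 196.9809976247031 [ 0.64621058 -0.27925709  0.076     ]
[ 34.3  41.6 -30.7  80.4  22.1  64.1   6.7]
from [ 0.6278 -0.2257  0.1954] 96.5 shift [-54.6   7.6  45.4] turn -3.5 (shift in present axes)
```

View pics/top3.png

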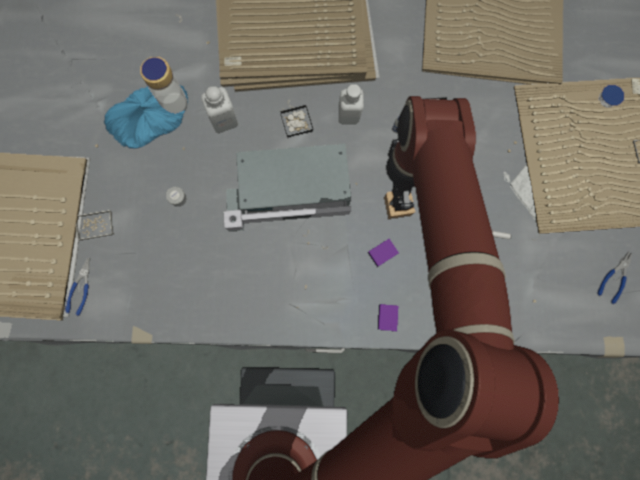

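The drawer is latched, with the ear back at (233,218). Now the pin.

>>> play_rows(
  commands=[
    [[-27, 4, 20, 0], [-27, 4, 25, 0], [0, 0, 0, 0], [0, 0, 0, 0], [0, 0, 0, 0]],
  ],
  jaw=55,
)

```text
time_s: 23.1
position: [0.6431, -0.273, 0.1527]
orientation: [179.9, -0.1, 96.9]
wrist_force: [0.1, 0.1, -0.0]
finger_gap: 0.644
finger_force: 0.0
```

```bash
python3 - <<'E'
from h import *
q=read_camera('wrist');cv2.imwrite('pics/wr3.png',q['frame'])
def fe(q,u,v,plane):
    d=np.array([(u-q['cx'])/q['fx'],(v-q['cy'])/q['fy']]);r=np.hypot(*d)
    ray=np.array([*(d/r*np.sin(r)),np.cos(r)]);E=np.array(q['extrinsics']);R=E[:3,:3]@ray
    return E[:3,3]+R*(plane-E[2,3])/R[2]
for o in outline_of(q,'pin_head')+outline_of(q,'lock_pin'): print(round(o['conf'],2),np.round(np.array(o['location'])*[640,480]),o['region'].sum())
for o in tip_of(q,'pin_head'):
    u,v=np.array(o['location'])*[640,480];print('tip',o['conf'],u,v,fe(q,u,v,.064))
for o in outline_of(q,'pin_stand')[:1]: 
    r=o['region'];ys,xs=np.nonzero(r);print(xs.min(),xs.max(),ys.min(),ys.max())
go(.6415,-.279,.058,96.6)
E
```

```text
0.55 [321. 252.] 1532
0.3 [426.  43.] 20226
0.86 [319. 249.] 1577
tip 0.72 321.59999999999997 253.92000000000002 [ 0.64471439 -0.28158214  0.064     ]
273 362 190 285
from [ 0.6426 -0.2752  0.1524] 96.8 shift [-3.7 -1.5 94.4] turn 0.2 (shift in present axes)
```

View pics/wr3.png

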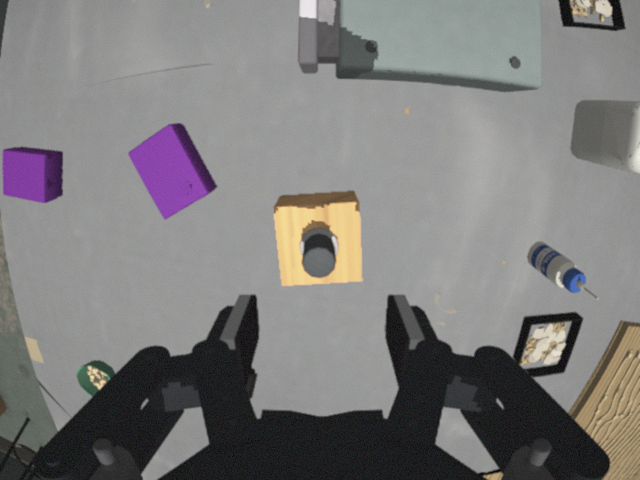

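>>> play_rows(
  commands=[
    [[-4.5, 0, 30, 0], [0, 0, 30, 0], [0, 0, 20, 0], [0, 0, 9, 0], [0, 0, 4, 0], [0, 0, 0, 0], [0, 0, 0, 0]],
  ],
)

```text
time_s: 24.05
position: [0.6437, -0.2807, 0.0599]
orientation: [179.9, 0.1, 96.7]
wrist_force: [0.0, -0.0, -0.1]
finger_gap: 0.644
finger_force: 0.0
```

>>> play_rows(
  commands=[
    [[0, 0, 0, 0], [0, 0, 0, 0], [0, 0, 0, 0], [0, 0, 0, 0], [0, 0, 0, 0], [0, 0, 0, 0]],
  ],
  jaw=10,
)

```text
time_s: 24.65
position: [0.6433, -0.2808, 0.0594]
orientation: [179.9, 0.0, 96.7]
wrist_force: [-1.6, 0.3, 5.5]
finger_gap: 0.23
finger_force: 59.0
```

>>> play_rows(
  commands=[
    [[0, 0, -10, 0], [0, 0, -25, 0], [0, 0, -35, 0], [0, 0, -40, 0], [0, 0, -20, 0], [0, 0, 0, 0]],
  ],
)

```text
time_s: 25.25
position: [0.6447, -0.2808, 0.1926]
orientation: [179.6, 0.2, 96.7]
wrist_force: [0.2, -0.3, -1.5]
finger_gap: 0.233
finger_force: 59.0
```

```bash
python3 - <<'E'
from h import *
s=read_state();print(s['finger_gap'],s['wrist_force'])
p=read_camera('side');cv2.imwrite('pics/side1.png',p['frame'][200:340,280:440].repeat(4,0).repeat(4,1))
go(.5875,.1255,.14,96.6)
E
```

```text
0.23276078885855472 [ 0.1961637  -0.25924338 -1.52880169]
from [ 0.6432 -0.2806  0.1898] 96.7 shift [409.9  -8.   49.8] turn 0.1 (shift in present axes)
```

View pics/side1.png

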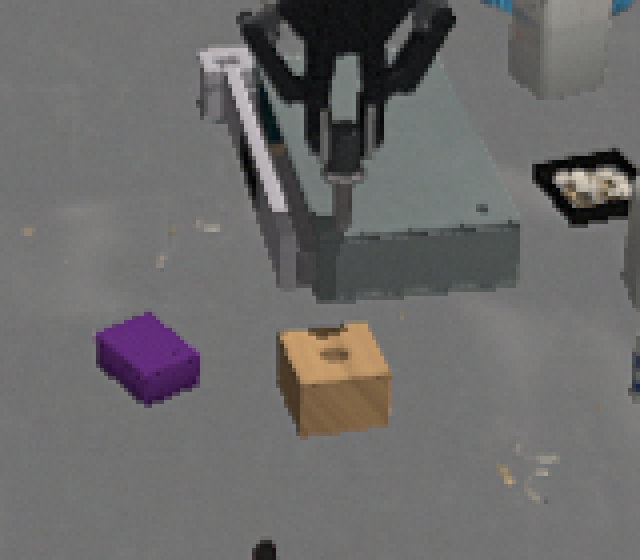

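>>> play_rows(
  commands=[
    [[45, -1, 0, 0], [45, -1, 0, 0], [45, -1, 0, 0], [45, -1, 0, 0], [45, -1, 0, 0], [45, -1, 0, 0], [45, 0, 0, 0], [45, 0, 10, 0]],
  ],
)

```text
time_s: 26.1
position: [0.5939, 0.0776, 0.1774]
orientation: [-179.9, 0.0, 96.7]
wrist_force: [1.6, -0.2, -0.7]
finger_gap: 0.233
finger_force: 59.0
```

>>> play_rows(
  commands=[
    [[30, 0, 10, 0], [18, 0, 20, 0], [0, 0, 15, 0], [0, 0, 0, 0], [0, 0, 0, 0]],
  ],
)

```text
time_s: 26.6
position: [0.5884, 0.1228, 0.132]
orientation: [-179.8, 0.1, 96.6]
wrist_force: [0.1, -1.1, -0.4]
finger_gap: 0.23
finger_force: 59.0
```

```bash
python3 - <<'E'
from h import *
go(.589,.124,.125,96.6)
p=read_camera('side');cv2.imwrite('pics/side2.png',cv2.resize(p['frame'][150:250,290:390],None,fx=6,fy=6,interpolation=cv2.INTER_CUBIC))
for l in ('ear_hole','bracket_hole','pin_tip'):
    for o in tip_of(p,l): print(l,round(o['conf'],2),np.array(o['location'])*[640,480])
s=read_state()['position']; E=np.linalg.inv(np.array(p['extrinsics']))
c=E@[*(s-[0,0,.0544]),1]; print('proj of expected tip',c[0]/c[2]*p['fx']+p['cx'],c[1]/c[2]*p['fy']+p['cy'])
c=E@[.589,.124,.05,1]; print('proj hole',c[0]/c[2]*p['fx']+p['cx'],c[1]/c[2]*p['fy']+p['cy'])
q=read_camera('wrist');cv2.imwrite('pics/wr4.png',q['frame'])
for l in ('ear_hole','pin_tip'):
    for o in tip_of(q,l): print(l,round(o['conf'],2),np.array(o['location'])*[640,480])
E
```

```text
from [0.5884 0.1228 0.132 ] 96.6 shift [1.1 0.7 7. ] turn 0.0 (shift in present axes)
ear_hole 0.56 [338.304 215.184]
bracket_hole 0.83 [336.    215.808]
bracket_hole 0.22 [340.608 205.584]
pin_tip 0.6 [336.768 205.824]
proj of expected tip 337.03305609897075 205.07388904741632
proj hole 336.8061899851949 213.28791259546574
ear_hole 0.63 [321.088 243.6  ]
pin_tip 0.63 [319.424 262.8  ]
```

View pics/side2.png

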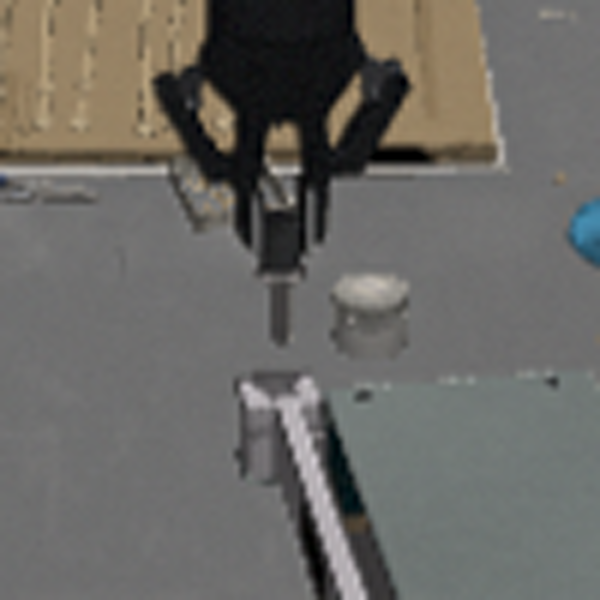

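View pics/wr4.png

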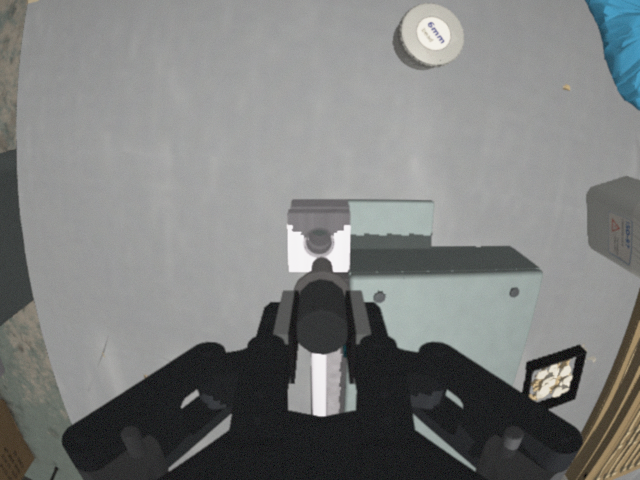

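The pin hangs upright above the ear. In the wrist view the hole is at (319,240) and the pin tip at (321,263).

```bash
cat >> h.py <<'E'
def fe(q,u,v,plane):
    d=np.array([(u-q['cx'])/q['fx'],(v-q['cy'])/q['fy']]);r=np.hypot(*d)
    ray=np.array([*(d/r*np.sin(r)),np.cos(r)]);E=np.array(q['extrinsics']);R=E[:3,:3]@ray
    return E[:3,3]+R*(plane-E[2,3])/R[2]
E
python3 - <<'E'
from h import *
q=read_camera('wrist');f=q['frame']
s=read_state();print(s['position'])
g=cv2.cvtColor(f,cv2.COLOR_BGR2GRAY)
print(g[232:276:3,290:352:3])
for c in [(319.3,240.5),(319.3,242)]: print('hole',fe(q,*c,.05))
print('tip',fe(q,321.3,261,s['position'][2]-.0544),'head top',fe(q,324,317,s['position'][2]+.0196))
print('plate corners',fe(q,288,271.5,.05),fe(q,350,272,.05),fe(q,289,211,.05))
E
```

```text
[0.58942695 0.12368294 0.13386431]
[[244 239 239 168 134 126 116 103  90  92  93  86  92 110 123 235 246 245
  243 243 230]
 [244 244 244 246 165 154 106  99  98  89  90  93  96 103 140 245 244 244
  243 243 192]
 [244 244 244 245 245 202 142 101 103 104 102 104 100  97 185 244 244 244
  243 243 190]
 [244 243 243 244 243 185 113 102 101 100 102 102 101 103 160 239 244 244
  243 243 190]
 [244 244 243 244 242 185 101 118 106 101 102 103 108 109 162 239 244 244
  243 243 174]
 [244 243 243 244 245 184 116 108 118 118 121 120 114 103 186 243 244 244
  242 243 164]
 [244 244 243 244 245 219 179 104 102 104 105 103 101 156 201 244 244 244
  243 243 154]
 [244 243 243 244 245 243 198 180 128 112 110 121 164 167 242 244 244 244
  242 243 156]
 [244 243 243 244 244 243 243 218 194 179 157 165 183 244 244 244 244 244
  242 243 137]
 [244 243 243 244 244 243 243 245 227  82  77  69  97 234 244 244 244 244
  242 243 134]
 [244 243 243 244 244 243 243 243  79  74  77  77  75  79 242 244 244 244
  243 242 135]
 [244 243 243 243 244 243 243 214  74  71  77  77  77  74 213 244 244 244
  242 242 134]
 [244 243 243 243 244 243 243 184  77  81  81  76  77  73 173 244 244 243
  242 243 113]
 [231 235 234 235 239 237 226 105  81  83  87  91  86  77 115 236 240 240
  234 231  87]
 [159 162 165 163 168 119  91  97  96  95  97  95  98  98  96  85  78  76
   72  72 129]]
hole [0.58819299 0.1256673  0.05      ]
hole [0.58830867 0.12465486 0.05      ]
tip [0.58977851 0.12339794 0.07946431] head top [0.59012381 0.12993192 0.15346431]
plate corners [0.56998295 0.10164541 0.05      ] [0.61096534 0.10606687 0.05      ] [0.56702115 0.14291373 0.05      ]
```

>>> play_rows(
  commands=[
    [[1, -0.5, 12, 0], [0, 0, 12, 0], [0, 0, 5, 0], [0, 0, 4, 0], [0, 0, 4, 0], [0, 0, 4, 0], [0, 0, 0, 0]],
  ],
)

```text
time_s: 27.7
position: [0.5883, 0.1247, 0.0918]
orientation: [-180.0, 0.0, 96.7]
wrist_force: [-0.4, -0.5, -0.4]
finger_gap: 0.232
finger_force: 59.0
```

>>> play_rows(
  commands=[
    [[0, 0, 4, 0], [0, 0, 4, 0], [0, 0, 4, 0], [0, 0, 4, 0], [0, 0, 0, 0]],
  ],
)

```text
time_s: 28.2
position: [0.588, 0.1246, 0.0756]
orientation: [-179.9, 0.0, 96.7]
wrist_force: [-1.0, 0.0, -1.1]
finger_gap: 0.229
finger_force: 59.0
```

>>> play_rows(
  commands=[
    [[0, 0, 4, 0], [0, 0, 3, 0], [0, 0, 2, 0], [0, 0, 0, 0]],
  ],
)

```text
time_s: 28.6
position: [0.5883, 0.1247, 0.0669]
orientation: [-180.0, 0.0, 96.7]
wrist_force: [-0.5, 0.2, 0.2]
finger_gap: 0.234
finger_force: 59.0
```

>>> play_rows(
  commands=[
    [[0, 0, 1.5, 0], [0, 0, 1.5, 0], [0, 0, 0, 0]],
  ],
)

```text
time_s: 28.9
position: [0.5886, 0.1249, 0.0644]
orientation: [180.0, -0.0, 96.7]
wrist_force: [-0.1, -0.3, 0.1]
finger_gap: 0.233
finger_force: 59.2
```

Now at the computed height. I'll release and lift.

>>> play_rows(
  commands=[
    [[0, 0, 0, 0], [0, 0, 0, 0], [0, 0, 0, 0], [0, 0, 0, 0]],
  ],
  jaw=45,
)

```text
time_s: 29.3
position: [0.5886, 0.1248, 0.0644]
orientation: [180.0, -0.0, 96.7]
wrist_force: [0.2, 0.8, 0.1]
finger_gap: 0.529
finger_force: 0.0
```

>>> play_rows(
  commands=[
    [[0, 0, -15, 0], [0, 0, -40, 0], [0, 0, -50, 0], [0, 0, -40, 0], [0, -40, 0, 0], [0, -40, 0, 0], [0, -20, 0, 0], [0, 0, 0, 0]],
  ],
)

```text
time_s: 30.1
position: [0.4864, 0.113, 0.2107]
orientation: [-180.0, 0.1, 96.8]
wrist_force: [-0.4, -0.2, 0.3]
finger_gap: 0.526
finger_force: 0.0
```

```bash
python3 - <<'E'
from h import *
p=read_camera('side');q=read_camera('top');r=read_camera('wrist')
a=cv2.resize(p['frame'][170:270,290:420],(520,400),interpolation=cv2.INTER_CUBIC)
b=cv2.resize(r['frame'],(280,210))
im=np.zeros((400,800,3),np.uint8);im[:,:520]=a;im[:210,520:]=b
c=cv2.resize(q['frame'][190:240,215:285],(280,190));im[210:,520:]=c
cv2.imwrite('pics/end.png',im)
w=cloud(q);m=w[205:228,222:243,2];print('max z over ear',np.nanpercentile(m,[90,95,98]))
w=cloud(p);
for o in outline_of(p,'lock_pin'): print(o['conf'],np.array(o['location'])*[640,480],np.nanpercentile(w[o['region']][:,2],[5,50,95]))
print(read_state()['time_s'])
E
```

```text
max z over ear [0.08786212 0.39268063 0.55176612]
30.3
```

View pics/end.png

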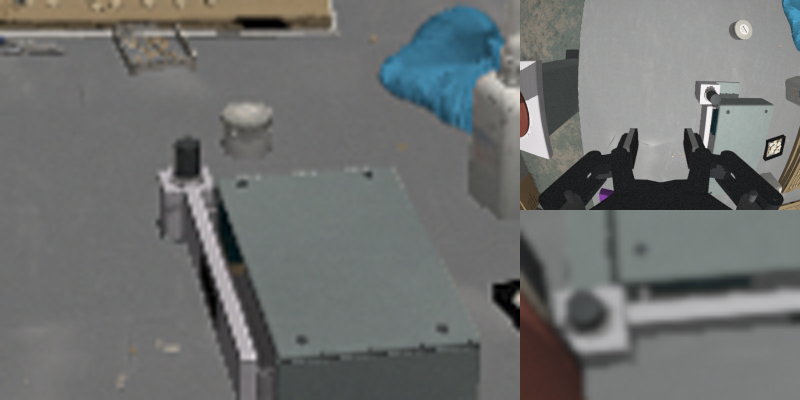

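The pin stands upright with its collar on the ear (about (185,160) in the side crop), and the drawer is shut.

```bash
python3 -c "
from workcell import *
print(hand_in())"
```

```text
the job is handed in; nothing more can be done
None
```

I handed the job in after about 30 s of robot time; the hand-in returned no verdict. Both green card boxes are in the latched drawer, and the lock pin stands down to its collar through ear and bracket. I left the purple look-alikes and the bystanders alone.

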